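Press a lens barrel into the free V-nest of a gluing fixture

TASK

The gluing fixture has two V-nests and one of them already carries a finished silver lens barrel: take the black lens barrel with the orange band from its cork rest and lay it, either way round, lengthwise centred in the empty nest. Then press it straight down with a gentle push of about 10 N so that it bears on both walls of the V, and finish while still holding it pressed there: do not let up at the end. Never force it, and leave the silver barrel and the loupe, clear box and watch movement lying nearby where they are.

Things in the scene. Friction and masses are not known exactly. Their poses are not given: they have to be found in the camera images.
- lens_barrel: loose black lens barrel with an orange band round its middle and glass at both ends: a plain cylinder of 32 mm diameter, 86 mm long, 70 to 140 g, lying level. Origin at its centre; x along its axis. It starts on a fixed cork rest (70 mm long, 26 mm wide, so narrower than the barrel, with two low rails against rolling) with its axis 26 mm above the worktop (a 2 mm thick paper mat lies round the rest)
- done_barrel: finished lens barrel, silver, of the same size, loose, lying in one of the two nests at the start (drawn at random). Origin at its centre, x along its axis. Must not be moved
- fixture: fixed blue base plate, 100 mm (its x) by 190 mm (its y), 12 mm thick, origin at the centre of its underside on the worktop. Two V-nests run parallel to its x, at y = +50 mm (left) and y = -50 mm (right). Each nest is a 90 degree V cut in two short steel cradles, 14 mm long, centred at x = -29 and +29 mm, with a 44 mm wide gap between them for the fingers, open down to the plate. Cradles stand 36 mm high and 45 mm wide (y)
- left_seat (a point): centre of a barrel seated in the left nest (fixture y = +50 mm), 43 mm above the worktop; x along the nest
- right_seat (a point): centre of a barrel seated in the right nest (fixture y = -50 mm), 43 mm above the worktop; x along the nest
- left_wall_l: fixed steel V wall on the left (+y) side of the left nest: one 45 degree face in two 14 mm long pieces, one in each cradle. Its origin is the fixture's top-view centre of that nest, at the fixture's underside. Rigid; at the end the barrel must bear on it with 2 to 30 N, never more than 40 N (a straight downward push F gives about 0.7 F on each of the two walls)
- left_wall_r: fixed steel V wall on the right (-y) side of the left nest: one 45 degree face in two 14 mm long pieces, one in each cradle. Its origin is the fixture's top-view centre of that nest, at the fixture's underside. Rigid; at the end the barrel must bear on it with 2 to 30 N, never more than 40 N (a straight downward push F gives about 0.7 F on each of the two walls)
- right_wall_l: fixed steel V wall on the left (+y) side of the right nest: one 45 degree face in two 14 mm long pieces, one in each cradle. Its origin is the fixture's top-view centre of that nest, at the fixture's underside. Rigid; at the end the barrel must bear on it with 2 to 30 N, never more than 40 N (a straight downward push F gives about 0.7 F on each of the two walls)
- right_wall_r: fixed steel V wall on the right (-y) side of the right nest: one 45 degree face in two 14 mm long pieces, one in each cradle. Its origin is the fixture's top-view centre of that nest, at the fixture's underside. Rigid; at the end the barrel must bear on it with 2 to 30 N, never more than 40 N (a straight downward push F gives about 0.7 F on each of the two walls)
- eye_loupe_0: loose black eye loupe, 36 mm wide, 27 mm high, origin under its centre; bystander
- clear_box_1: loose clear plastic box of small parts, 39 x 36 x 15 mm, origin under its centre; bystander
- movement: loose watch movement, brass-coloured disc, 41 mm wide, 9 mm high, origin under its centre; bystander
Things that resemble listed ones, but are neither listed nor needed, are in the scene too. Several things have the shape of the lens_barrel; the one meant has the colours described above.

How it is judged:
On the way:
1. the black barrel has been lifted clear of its cork rest (height (world z) of lens_barrel above 0.055 m), for 0.1 s.
At the end, for the whole second after the job is handed in: black barrel in the empty nest: within 10 mm of its seat point, at most 3 mm sideways or high, axis within 0.05 rad; 2 to 30 N on each of the nest's two walls, fingers pressing it with over 3 N; at rest; silver barrel within 6 mm, bystanders within 20 mm of their start (((distance between lens_barrel and left_seat below 0.01 m and z of lens_barrel in the frame of left_seat below 0.003 m and y of lens_barrel in the frame of left_seat between -0.003 and 0.003 m and contact force between lens_barrel and left_wall_l between 2 and 30 N and contact force between lens_barrel and left_wall_r between 2 and 30 N) or (distance between lens_barrel and right_seat below 0.01 m and z of lens_barrel in the frame of right_seat below 0.003 m and y of lens_barrel in the frame of right_seat between -0.003 and 0.003 m and contact force between lens_barrel and right_wall_l between 2 and 30 N and contact force between lens_barrel and right_wall_r between 2 and 30 N)) and angle between the x axis of lens_barrel and the x axis of fixture, either way round below 0.05 rad and contact force between lens_barrel and the fingers above 3 N and linear speed of lens_barrel below 0.02 m/s and distance of done_barrel from where it was at the start of the episode below 0.006 m and distance of each of eye_loupe_0, clear_box_1, movement from where it was at the start of the episode below 0.02 m); the arm keeps its last pose, push and grip.
It fails at once if the silver barrel is moved more than 6 mm (distance of done_barrel from where it was at the start of the episode above 0.006 m).
It fails at once if the black barrel is forced or dropped onto a wall of a nest with more than 40 N (contact force between lens_barrel and left_wall_l above 40 N or contact force between lens_barrel and left_wall_r above 40 N or contact force between lens_barrel and right_wall_l above 40 N or contact force between lens_barrel and right_wall_r above 40 N).
It fails at once if a bystander (loupe, clear box, movement) is moved more than 20 mm (distance of any of eye_loupe_0, clear_box_1, movement from where it was at the start of the episode above 0.02 m).
It also fails if it takes over 56 s, if anything falls off the work surface, if the arm or the gripper's body presses on something with over 40 N, if the wrist force passes 120 N, or if a joint passes its speed limit or range.

ROBOT

A 6-joint arm with a two-finger parallel gripper is mounted at the origin on a cart in front of the work surface, level with it; the furniture and walls round the work are solid. World frame = base frame: x ahead of the robot, y to its left, z up, the work surface at z = 0. Lengths are in m, angles in rad, forces in N, time in s.
With the tool pointing down it reaches from about 0.35 to 0.775 m from the base axis. Payload 5.5 kg.
Tool frame: the origin (TCP) lies at the very end of the fingers, on their centre line; the grasp point (between the pads) lies 19 mm behind it; z points along the fingers, y is the direction in which the jaws open and shut (so a half turn about z gives the same grasp; the last joint's range is limited). The gripper opens to 85 mm and grips with 20 to 120 N. Pads are 22 mm wide; open, the fingers measure 114 mm over their backs; the gripper's body (76 mm by 85 mm) begins 54 mm behind the grasp point. The pads swing forward as they close: fully open they stand 13 mm farther back than shut.
Start: joints at [-1.426, 0.313, 0.046, 1.304, 0, 1.431], TCP at [0.162, -0.552, 0.231] pointing down, gripper open.
Joint ranges: [-2.76, 2.76], [-0.86, 1.69], [-1.03, 1.26], [-2.2, 2.34], [-1.47, 1.5], [-3.14, 3.14]. Speed limits (rad/s): [2.57, 2.57, 3.14, 3.14, 3.14, 3.14].

INTERFACE

Orientations are given as a unit quaternion [w, x, y, z].
In Python, from workcell import get_state, vision, workorder, silhouettes, tip_of gives the robot as it stands.
- The arm moves only by the shell command python3 -m inch 'ROWS' [FORCE]. ROWS is JSON, a list of rows, each a list of 7 numbers: the shift along the tool's x, y, z in cm, then the turn, a rotation vector about the tool's x, y, z in degrees, then the finger opening in cm, from 0 to 8.54. In form: [[dx, dy, dz, rx, ry, rz, hand], ...]. A call has 1 to 5 rows; each row shifts and turns the commanded pose from where the row before left it, along the tool's axes as they then stand; what a row does not reach is not made up. A row lasts 1/10 s, in which the tool goes at most 50 mm and 8.59 degrees, less where a joint would pass 70% of its speed; a pose out of reach is approached as far as the arm can. A call with a gripper value outside its range is refused whole. The fingers move at their own pace and stop on an object; FORCE is the grip in N (left out, the last holds). Time passes only in rows, so rows that do not move let the fingers close. It gives the time, the measured TCP pose, the force and the opening at its end, in the units of the state.
- get_state(): the state, without advancing time (a new reading comes with each control period).
- vision.read_camera(name): name is "scene" or "top" or "wrist"; returns a dict with "pixels" (480x640x3 uint8, red, green, blue), "depth" (480x640 float32, m along the optical axis (not along the pixel's ray), 0 where there is no reading), "mtx" (3x3 intrinsics, pixels), "T" (4x4, takes a point from camera to world coordinates); the wrist camera has in their place "tool_from_camera" (4x4, takes a point from camera to tool coordinates, whose origin is the TCP and whose axes are the flange's). Camera axes: x right, y up, looking along -z (the intrinsics and any distortion apply to the point x, -y, -z); pixel columns grow to the right and rows downward; lengths in m; the calibration is good to about 2 mm. A picture is of the moment at which its call begins: read the wrist's pose just before it.
- workorder.hand_in(): hands the job in, once; it reports no verdict.
Trained networks look in a picture, given as the dict that the camera call returned (one of the last four; its "shot" number tells which), for a name from the list of things; names that differ only in an ending like _2 or _b are one class to them, and where a whole thing is asked for, a point or a joint stands for the part that bears it (a point fixed in the world has none). Each returns a list of dicts, best first, with "confidence" (0 to 1); they miss things now and then, are a little off and sometimes report something else, mostly with a low value. They report only what shows in the picture. A call takes as long as a camera call. They do not tell look-alikes from the thing itself.
- silhouettes(picture, label): "mask" (480x640 bool, what is visible of it) and "location" ([column, row] in pixels, amid what is visible of it).
- tip_of(picture, label): "location" ([column, row] in pixels: a listed point, or the origin of a listed thing).
The state is a dict: "clock": time; "joint_pos": joint angles; "qvel": joint speeds; "tau": joint torques, N m; "tcp_pos": TCP position; "orientation": TCP orientation; "wrist_force": force on the tool from outside, world axes, zero at the start; "ft_torque": the same for the moment, N m; "finger_gap": finger opening in m.
Only numpy, scipy, OpenCV 4.12 (cv2) and the standard library are available. Lean on these libraries where they do the work, as an engineer would, in place of code of your own. Each camera call takes 0.05 s, during which the arm holds its last target.

## Working session

There is one attempt and no reset: what is moved stays moved. The work goes in short steps, Python scripts to look and compute and a shell command to move; the robot and the scene stay as the last step left them, time stands still between calls to the robot, and variables do not carry over. Pictures are saved under pics/ and viewed, and the job is handed in when it is done.

```bash
ls; mkdir -p pics
cat > h.py <<'E'
import numpy as np, cv2
from workcell import get_state, vision, workorder, silhouettes, tip_of
from scipy.spatial.transform import Rotation as R
def tcp(s):
    q=s["orientation"]; M=np.eye(4); M[:3,:3]=R.from_quat([q[1],q[2],q[3],q[0]]).as_matrix(); M[:3,3]=s["tcp_pos"]; return M
def cam(name):
    s=get_state(); p=vision.read_camera(name)
    p["W"]=p["T"] if "T" in p else tcp(s)@p["tool_from_camera"]
    return p
def cloud(p):
    d=p["depth"].astype(float); K=p["mtx"]; v,u=np.mgrid[0:480,0:640]
    X=(u-K[0,2])/K[0,0]*d; Y=(v-K[1,2])/K[1,1]*d
    P=np.stack([X,-Y,-d],-1); return P@p["W"][:3,:3].T+p["W"][:3,3]
def save(p,n): cv2.imwrite("pics/"+n,p["pixels"][:,:,::-1])
E
python3 - <<'E'
from h import *
print(get_state())
for n in("scene","top"):
    p=cam(n); save(p,n+"0.png"); print(p.keys(),p["mtx"],p["W"])
    np.savez(n+"0.npz",pix=p["pixels"],c=cloud(p),d=p["depth"])
    for l in["lens_barrel","done_barrel","fixture","left_seat","right_seat","eye_loupe_0","clear_box_1","movement"]:
        print(n,l,[(round(r["confidence"],2),np.round(r["location"])) for r in tip_of(p,l)][:4])
E
```

```text
pics
{'clock': 0.0, 'joint_pos': array([-1.42561596e+00,  3.13997561e-01,  4.49813078e-02,  1.30356139e+00,
        4.46695409e-05,  1.43119381e+00]), 'qvel': array([ 5.61114164e-04,  4.78203846e-04, -3.25560693e-04, -9.09254919e-04,
        6.58041354e-05, -1.12710838e-03]), 'tau': array([-4.51736259e-04, -4.80630827e+01,  2.98529184e+01,  1.94572000e-02,
       -2.25718022e-04,  6.14260056e-07]), 'tcp_pos': array([ 0.16147634, -0.55134907,  0.23041141]), 'orientation': array([-8.90715996e-04,  9.89879065e-01,  1.41910686e-01,  1.98507022e-05]), 'wrist_force': array([-0.52251516,  0.12433714,  0.00498338]), 'ft_torque': array([ 0.00557321, -0.01850655, -0.04051753]), 'finger_gap': 0.08566000262246118}
dict_keys(['pixels', 'depth', 'mtx', 'T', 'shot', 'W']) [[618.35807985   0.         325.90260357]
 [  0.         618.35807985 227.98847537]
 [  0.           0.           1.        ]] [[-0.77297186  0.25434524 -0.58122543 -0.15134968]
 [-0.63438603 -0.32183827  0.70283319  1.11210983]
 [-0.00829831  0.91199157  0.410125    0.56609865]
 [ 0.          0.          0.          1.        ]]

[... 593 characters left out ...]
0.         514.53660858 239.34109476]
 [  0.           0.           1.        ]] [[ 0.0096206   0.99367939 -0.11184237  0.39919159]
 [-0.99983272  0.00781917 -0.01653437  0.2907435 ]
 [-0.01555535  0.11198273  0.9935884   1.15688909]
 [ 0.          0.          0.          1.        ]]
top lens_barrel [(0.67, array([167., 214.])), (0.56, array([284., 256.]))]
top done_barrel [(0.93, array([469., 247.])), (0.16, array([420., 247.]))]
top fixture [(0.84, array([441., 249.]))]
top left_seat [(0.88, array([422., 243.]))]
top right_seat [(0.95, array([470., 246.]))]
top eye_loupe_0 [(0.46, array([344., 202.]))]
top clear_box_1 [(0.5, array([306., 194.]))]
top movement [(0.67, array([359., 269.]))]
```

View pics/scene0.png

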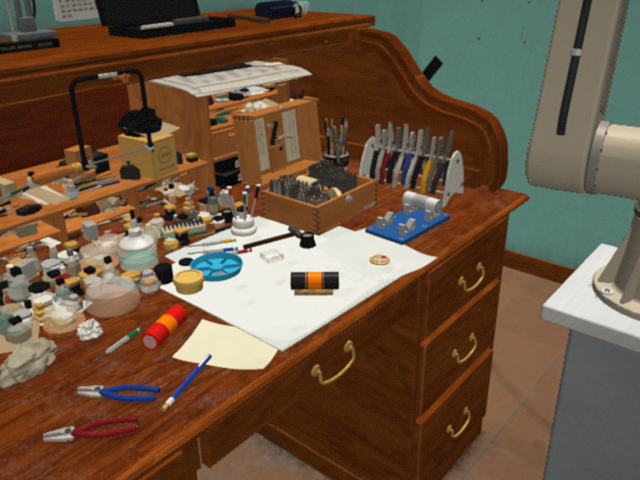

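View pics/top0.png

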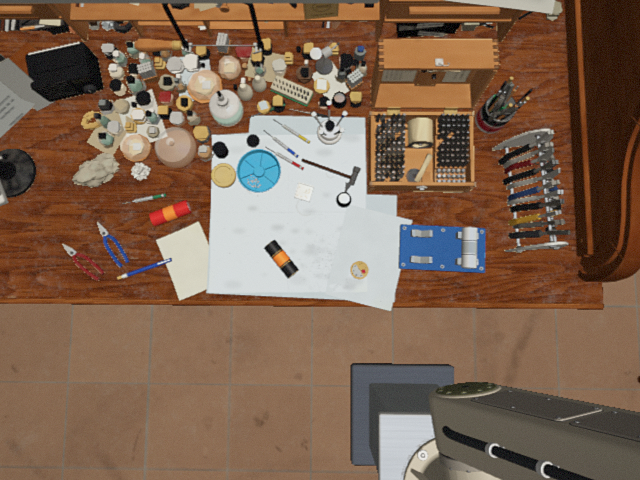

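Run:
```python
import numpy as np
d=np.load('top0.npz');c=d['c']
for u,v in[(167,214),(284,256),(469,247),(422,243),(470,246),(441,249),(344,202),(306,194),(359,269)]: print(u,v,np.round(c[v,u],4))
```

```text
167 214 [0.5799 0.6317 0.0325]
284 256 [0.4882 0.3698 0.0368]
469 247 [ 0.5087 -0.0257  0.0622]
422 243 [0.5215 0.0645 0.0149]
470 246 [ 0.5111 -0.0287  0.0593]
441 249 [0.5084 0.0226 0.0147]
344 202 [0.6118 0.2384 0.0205]
306 194 [0.6297 0.3237 0.0192]
359 269 [0.4628 0.204  0.0087]
```

The top view shows the black and orange barrel at px (282,258), with its axis diagonal. The fixture is at (443,248), with the silver barrel in the right nest and the left nest empty. The red barrel at (169,213) is a look-alike. Next I'll measure.

```bash
cat >> h.py <<'E'
def rect(pts):
    r=cv2.minAreaRect((pts*1000).astype(np.float32)); b=cv2.boxPoints(r)
    e=[b[1]-b[0],b[2]-b[1]]; e.sort(key=np.linalg.norm)
    l=e[1]; a=np.degrees(np.arctan2(l[1],l[0]))
    a=(a+90)%180-90
    return np.round(r[0],1),[round(float(np.linalg.norm(x)),1) for x in e],round(float(a),2)
E
python3 - <<'E'
from h import *
d=np.load('top0.npz');c=d['c'];pix=d['pix'].astype(int)
def box(x0,x1,y0,y1,z0,z1): return (c[...,0]>x0)&(c[...,0]<x1)&(c[...,1]>y0)&(c[...,1]<y1)&(c[...,2]>z0)&(c[...,2]<z1)
m=box(.42,.56,.30,.44,.015,.06); print("barrel",m.sum(),rect(c[m][:,:2]),np.percentile(c[m][:,2],[50,98]))
# blue plate
R_,G,B=pix[...,0],pix[...,1],pix[...,2]
m=box(.42,.62,-.12,.16,-.01,.03)&(B>R_+40); print("plate",m.sum(),rect(c[m][:,:2]),np.median(c[m][:,2]))
m=box(.42,.62,-.08,.02,.045,.08); print("silver",m.sum(),rect(c[m][:,:2]),np.percentile(c[m][:,2],[50,98]))
m=box(.42,.62,.03,.13,.02,.06); print("cradles",m.sum(),rect(c[m][:,:2]),np.percentile(c[m][:,2],[50,98]))
m=box(.3,.7,.2,.5,-.02,.008);print("mat z",np.median(c[m][:,2]))
E
```

```text
barrel 588 (array([482.4, 377.3]), [31.9, 87.2], 39.32) [0.04012093 0.04607858]
plate 2651 (array([511.,  20.]), [99.4, 189.7], 87.64) 0.012806380051226363
silver 609 (array([508.9, -28.7]), [32.3, 88.1], -2.66) [0.05670973 0.06254469]
cradles 285 (array([512.9,  70.9]), [45.2, 72.0], -2.07) [0.03129099 0.03956044]
mat z 0.003533030734881759
```

Run:
```python
import numpy as np
for n in('top0','scene0'):
    c=np.load(n+'.npz')['c'];d=np.load(n+'.npz')['d']; print(n)
    xs=np.arange(.2,.85,.05); print('y\\x',np.round(xs,2))
    for y in np.arange(-.55,.5,.05):
        row=[]
        for x in xs:
            m=(d>0)&(abs(c[...,0]-x-.025)<.025)&(abs(c[...,1]-y-.025)<.025)
            row.append('%4d'%(1000*c[m][:,2].max()) if m.sum()>3 else '  . ')
        print('%5.2f'%y,*row)
```

```text
top0
y\x [0.2  0.25 0.3  0.35 0.4  0.45 0.5  0.55 0.6  0.65 0.7  0.75 0.8 ]
-0.55 -766 -765 -764 -768   .    .    .    .    .    .    .    .    . 
-0.50 -764 -767 -764 -767   .    .    .    .    .    .    .    .    . 
-0.45 -765 -763 -765 -766   .    .    .    .    .    .    .    .    . 
-0.40 -766 -766 -763 -767   .    .    .    .    .    .    .    .    . 
-0.35 -763 -766 -765    4  135  195  200   .    .    .    .    .    . 
-0.30 -764 -765 -761    5  135  197  211  220  231  255  259  260  252
-0.25 -764 -764 -768    6    7    7  117   94   80   74   86    7    7
-0.20 -764 -767 -761    5    9    8  175  175  171  173  163    6    6
-0.15 -764  499 -766    6    7    7  103   98  105  106  121  171  175
-0.10 -764  581 -763    5    6   34   39   15    7    7    6  181  182
-0.05  621  619 -767    5    8   63   64   59   69   81   85   93  237
 0.00  566  276 -766    6    8   35   40   19   70   79   87   94  236
 0.05  416 -763 -761    5    7   39   41   18   68   71   79   79  239
 0.10  238 -768 -767   14   10   17   18   18   71   82   88   93  235
 0.15 -763 -764 -763   12   14
[... 1335 characters left out ...]
8   .    .     4    4   36   37   36   67   77   85   93  234
 0.05  413   .    .     3    4   39   39   36   67   67   76   76  238
 0.10  248   .    .    14    7   15   16   15   68   79   86   92  234
 0.15   .    .    .    10   12   13    6    6   67   79   86   91  234
 0.20   .    .    .     6   13   13    6    7   31   24  112  112   32
 0.25   .    .    .     5    8    7    6    6   30   17  113  113  104
 0.30   .    .    .     4    7   43    6    7   21   19   16  106   32
 0.35   .    .    .     3   42   46   43    6   18   21   19   11   33
 0.40   .    .    .     2    6   41   43    6   21   16   21    9   34
 0.45   .    .    .     2    8    6    7    6   29   33   21   52   79
```

```bash
python3 -m inch '[[0,0,-1.4,0,0,-8.5,8.5],[0,0,-1.4,0,0,-8.5,8.5],[0,0,-1.4,0,0,-8.5,8.5],[0,0,-1.4,0,0,-8.5,8.5],[0,0,-1.4,0,0,-8.5,8.5]]' 20
python3 -c "
from h import *
s=get_state();print(s['joint_pos'],tcp(s))"
```

```text
clock: 1.4
tcp_pos: [0.1616, -0.5518, 0.3019]
orientation: [0.0, 0.87, 0.494, -0.0]
wrist_force: [-0.0, -0.6, 0.5]
finger_gap: 0.085
[-1.42557501e+00  3.06311966e-01  2.07836753e-01  1.47216089e+00
 -8.37695166e-06  6.83333122e-01] [[ 5.12515561e-01  8.58677937e-01  1.48972907e-05  1.61554650e-01]
 [ 8.58677927e-01 -5.12515552e-01 -1.59748503e-04 -5.51833627e-01]
 [-1.29537422e-04  9.46655684e-05 -9.99999987e-01  3.01935124e-01]
 [ 0.00000000e+00  0.00000000e+00  0.00000000e+00  1.00000000e+00]]
```

```bash
for i in 1 2 3; do :; done; python3 -m inch '[[0,0,0,0,0,-8,8.5],[0,0,0,0,0,-8,8.5],[0,0,0,0,0,-8,8.5],[0,0,0,0,0,-8,8.5],[0,0,0,0,0,-8,8.5]]'
python3 -m inch '[[0,0,0,0,0,-8,8.5],[0,0,0,0,0,-8,8.5],[0,0,0,0,0,-8,8.5],[0,0,0,0,0,-8,8.5],[0,0,0,0,0,-8,8.5]]'
python3 -m inch '[[0,0,0,0,0,-8,8.5],[0,0,0,0,0,-8,8.5],[0,0,0,0,0,-8,8.5],[0,0,0,0,0,-8,8.5],[0,0,0,0,0,-8,8.5]]'
python3 -m inch '[[0,0,0,0,0,-8,8.5],[0,0,0,0,0,-8,8.5],[0,0,0,0,0,-8,8.5],[0,0,0,0,0,-8,8.5],[0,0,0,0,0,-8,8.5]]'
cat >> h.py <<'E'
def togo(tgt):
    s=get_state();T=tcp(s);d=np.array(tgt)-T[:3,3]
    print("tool cm",np.round(T[:3,:3].T@d*100,2),"yaw",round(float(np.degrees(np.arctan2(T[1,0],T[0,0]))),2),"zaxis",np.round(T[:3,2],4),"j",np.round(s['joint_pos'],2))
E
python3 -c "
from h import *
T=tcp(get_state())[:3,:3]
togo([.36,-.25,.30])
for a,b in (([.36,-.25,.3],[.43,0,.30]),([.43,0,.3],[.45,.35,.25])): print(T.T@(np.array(b)-a)*100)"
```

```text
clock: 1.9
tcp_pos: [0.1615, -0.5519, 0.3014]
orientation: [0.0, 0.648, 0.761, -0.0]
wrist_force: [-0.4, 0.6, 0.4]
finger_gap: 0.0851
clock: 2.4
tcp_pos: [0.1615, -0.5519, 0.3013]
orientation: [0.0, 0.349, 0.937, -0.0]
wrist_force: [0.5, 0.8, 0.8]
finger_gap: 0.0849
clock: 2.9
tcp_pos: [0.1615, -0.5519, 0.3013]
orientation: [0.0, 0.007, 1.0, -0.0]
wrist_force: [-0.4, 0.1, 1.1]
finger_gap: 0.0848
clock: 3.4
tcp_pos: [0.1615, -0.5519, 0.3013]
orientation: [-0.0, -0.335, 0.942, -0.0]
wrist_force: [0.1, -0.2, -0.0]
finger_gap: 0.0852
tool cm [-34.45  10.88   0.13] yaw -140.85 zaxis [-0.e+00 -1.e-04 -1.e+00] j [-1.43  0.31  0.21  1.47 -0.   -2.11]
[-2.12110603e+01  1.49696665e+01 -2.44536635e-03]
[-23.64654855  25.88192941   4.99664605]
```

```bash
python3 -m inch '[[-3.45,1.09,0,0,0,0,8.5],[-3.45,1.09,0,0,0,0,8.5],[-3.45,1.09,0,0,0,0,8.5],[-3.45,1.09,0,0,0,0,8.5],[-3.45,1.09,0,0,0,0,8.5]]'
python3 -m inch '[[-3.45,1.09,0,0,0,0,8.5],[-3.45,1.09,0,0,0,0,8.5],[-3.45,1.09,0,0,0,0,8.5],[-3.45,1.09,0,0,0,0,8.5],[-3.45,1.09,0,0,0,0,8.5]]'
python3 -m inch '[[-3.5,2.5,0,0,0,0,8.5],[-3.5,2.5,0,0,0,0,8.5],[-3.5,2.5,0,0,0,0,8.5],[-3.5,2.5,0,0,0,0,8.5],[-3.5,2.5,0,0,0,0,8.5]]'
python3 -m inch '[[-3.5,2.5,0,0,0,0,8.5],[-2.36,2.59,0.5,0,0,0,8.5],[-2.36,2.59,0.5,0,0,0,8.5],[-2.36,2.59,0.5,0,0,0,8.5],[-2.36,2.59,0.5,0,0,0,8.5]]'
python3 -m inch '[[-2.36,2.59,0.5,0,0,0,8.5],[-2.36,2.59,0.5,0,0,0,8.5],[-2.36,2.59,0.5,0,0,0,8.5],[-2.36,2.59,0.5,0,0,0,8.5],[-2.36,2.59,0.5,0,0,0,8.5]]'
python3 - <<'E'
from h import *
togo([.482,.377,.25])
p=cam("wrist");save(p,"w1.png");print(p["tool_from_camera"],p["mtx"])
np.savez("w1.npz",pix=p["pixels"],c=cloud(p),d=p["depth"])
E
```

```text
clock: 3.9
tcp_pos: [0.2624, -0.4001, 0.3014]
orientation: [0.0, -0.332, 0.943, -0.0]
wrist_force: [-0.1, -0.6, 0.5]
finger_gap: 0.0851
clock: 4.4
tcp_pos: [0.3626, -0.2494, 0.3015]
orientation: [0.0, -0.332, 0.943, -0.0]
wrist_force: [0.3, -0.1, -0.4]
finger_gap: 0.0849
clock: 4.9
tcp_pos: [0.4202, -0.0419, 0.3016]
orientation: [0.0, -0.332, 0.943, -0.0]
wrist_force: [0.2, 0.4, -0.1]
finger_gap: 0.0848
clock: 5.4
tcp_pos: [0.4402, 0.1393, 0.2813]
orientation: [0.0, -0.332, 0.943, -0.0]
wrist_force: [0.8, -0.3, -0.4]
finger_gap: 0.0849
clock: 5.9
tcp_pos: [0.4509, 0.3141, 0.2561]
orientation: [0.0, -0.332, 0.943, -0.0]
wrist_force: [0.0, -0.1, 0.1]
finger_gap: 0.0848
tool cm [-6.36  2.95  0.62] yaw -141.17 zaxis [ 4.e-04  0.e+00 -1.e+00] j [ 0.46  0.26  0.03  1.34 -0.   -0.22]
[[ 4.99262536e-04  9.47739683e-01  3.19044265e-01  8.12523735e-02]
 [ 9.99999629e-01 -6.96967710e-04  5.05514826e-04 -4.13757654e-04]
 [ 7.01460012e-04  3.19043894e-01 -9.47739680e-01 -1.42427610e-01]
 [ 0.00000000e+00  0.00000000e+00  0.00000000e+00  1.00000000e+00]] [[341.15802372   0.         318.44958624]
 [  0.         341.15802372 238.38972605]
 [  0.           0.           1.        ]]
```

View pics/w1.png

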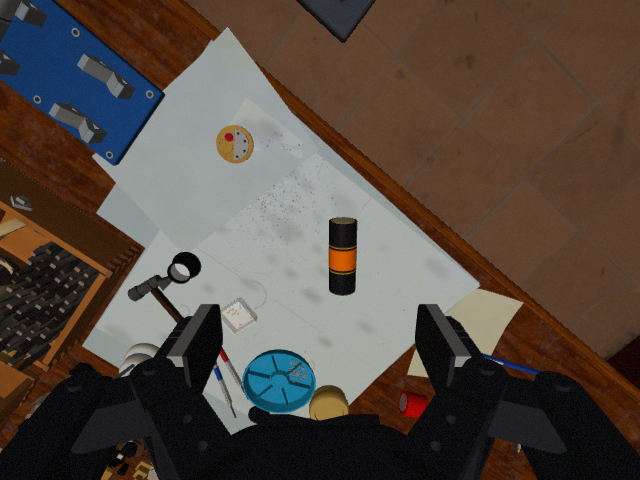

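The wrist view shows the barrel at px (342,256) with the orange band in its middle. The fingers are open and the path is clear. Next I'll measure it from depth.

Run:
```python
from h import *
d=np.load('w1.npz');c=d['c']
m=(c[...,2]>.018)&(c[...,2]<.06)&(abs(c[...,0]-.482)<.07)&(abs(c[...,1]-.377)<.07)
P=c[m];print(m.sum(),rect(P[:,:2]),np.percentile(P[:,2],[1,50,98]))
q=P[P[:,2]>.033];print(rect(q[:,:2]))
m2=(c[...,2]<.012)&(c[...,2]>-.01)&(abs(c[...,0]-.482)<.12)&(abs(c[...,1]-.377)<.12);print("mat",np.median(c[m2][:,2]))
togo([.482,.377,.25])
```

```text
2074 (array([484.6, 376.3]), [31.5, 87.7], 39.38) [0.02168846 0.03961048 0.04295766]
(array([484.8, 376.3]), [29.2, 87.4], 39.39)
mat 0.0027617699561232334
tool cm [-6.11  2.6   0.5 ] yaw -141.0 zaxis [-5.0e-04  2.9e-03 -1.0e+00] j [ 0.47  0.26  0.03  1.34  0.   -0.21]
```

```bash
python3 -m inch '[[0,0,0,0,0,-0.3,8.5]]'; python3 -c "
from h import *
togo([.4845,.3765,.10])"
```

```text
clock: 6.05
tcp_pos: [0.4505, 0.3141, 0.2554]
orientation: [-0.001, -0.336, 0.942, -0.0]
wrist_force: [0.3, -0.9, -0.3]
finger_gap: 0.0854
tool cm [-6.6   2.68 15.53] yaw -140.69 zaxis [-1.1e-03 -7.0e-04 -1.0e+00] j [ 0.46  0.26  0.03  1.34 -0.   -0.22]
```

```bash
python3 -m inch '[[-1.4,0.6,3,0,0,0,8.5],[-1.4,0.6,3,0,0,0,8.5],[-1.4,0.6,3,0,0,0,8.5],[-1.4,0.6,3,0,0,0,8.5],[-1,0.28,3.5,0,0,0,8.5]]'; python3 -m inch '[[0,0,0,0,0,0,8.5]]'
python3 - <<'E'
from h import *
togo([.4845,.3765,.006])
p=cam("wrist");save(p,"w2.png");c=cloud(p)
m=(c[...,2]>.028)&(c[...,2]<.06)&(abs(c[...,0]-.482)<.07)&(abs(c[...,1]-.377)<.07)
P=c[m];print(m.sum(),rect(P[:,:2]),np.percentile(P[:,2],[1,50,98]))
E
```

```text
clock: 6.55
tcp_pos: [0.4865, 0.375, 0.1013]
orientation: [0.001, -0.334, 0.942, 0.0]
wrist_force: [0.0, 0.1, 0.4]
finger_gap: 0.0852
clock: 6.65
tcp_pos: [0.4831, 0.3729, 0.0965]
orientation: [-0.004, -0.335, 0.942, -0.001]
wrist_force: [-0.8, 0.1, -1.1]
finger_gap: 0.0851
tool cm [-0.41  0.19  9.05] yaw -140.91 zaxis [-0.007  -0.0045 -1.    ] j [ 0.53  0.46 -0.08  1.04 -0.   -0.16]
6199 (array([484.7, 376.2]), [31.8, 87.8], 39.22) [0.02941476 0.03989235 0.04270536]
```

View pics/w2.png

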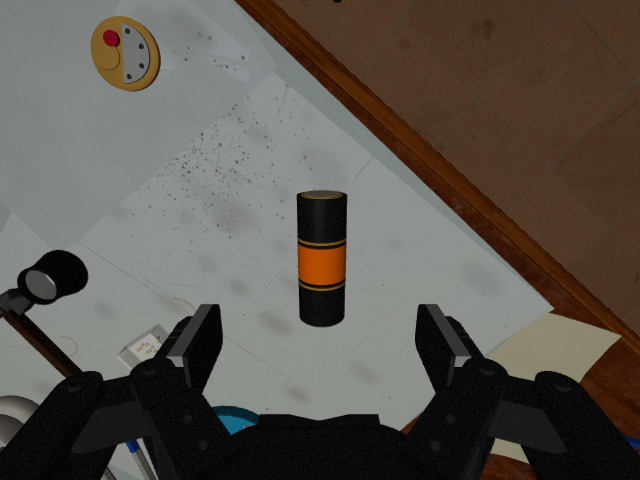

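The barrel sits between the fingers at px (322,258) and its measured position has not changed. I'm descending.

```bash
python3 -m inch '[[-0.15,0.1,2,0,0,0,8.5],[0,0,2,0,0,0,8.5],[0,0,2,0,0,0,8.5],[0,0,1,0,0,0,8.5],[0,0,0,0,0,0,8.5]]'; python3 -c "
from h import *
togo([.4846,.3763,.006])"
```

```text
clock: 7.2
tcp_pos: [0.4857, 0.3759, 0.0317]
orientation: [-0.0, -0.334, 0.942, -0.0]
wrist_force: [-0.0, -0.9, 1.4]
finger_gap: 0.085
tool cm [0.05 0.1  2.57] yaw -140.92 zaxis [-6.e-04 -6.e-04 -1.e+00] j [ 0.53  0.51 -0.16  0.9  -0.   -0.15]
```

```bash
python3 -m inch '[[0.05,0.1,1.2,0,0,-0.2,8.5],[0,0,1,0,0,0,8.5],[0,0,0.35,0,0,0,8.5],[0,0,0,0,0,0,8.5],[0,0,0,0,0,0,8.5]]'; python3 -m inch '[[0,0,0,0,0,0,5],[0,0,0,0,0,0,4],[0,0,0,0,0,0,3],[0,0,0,0,0,0,2.6],[0,0,0,0,0,0,2.4]]' 35;  python3 -m inch '[[0,0,0,0,0,0,2.4],[0,0,0,0,0,0,2.4],[0,0,0,0,0,0,2.4],[0,0,0,0,0,0,2.4]]' ;python3 -c "
from h import *
togo([.4846,.3763,.006])
p=cam('wrist');save(p,'w3.png')"
```

```text
clock: 7.7
tcp_pos: [0.4849, 0.3772, 0.0058]
orientation: [-0.0, -0.336, 0.942, -0.0]
wrist_force: [-0.4, 1.0, 0.2]
finger_gap: 0.0851
clock: 8.2
tcp_pos: [0.4849, 0.3773, 0.0061]
orientation: [0.0, -0.336, 0.942, 0.0]
wrist_force: [-1.1, 0.2, 1.8]
finger_gap: 0.0311
clock: 8.6
tcp_pos: [0.4849, 0.3773, 0.0061]
orientation: [0.0, -0.336, 0.942, 0.0]
wrist_force: [-1.2, -0.0, 4.7]
finger_gap: 0.0308
tool cm [ 0.09 -0.06  0.01] yaw -140.68 zaxis [ 3.e-04  2.e-04 -1.e+00] j [ 0.53  0.54 -0.19  0.84 -0.   -0.16]
```

View pics/w3.png

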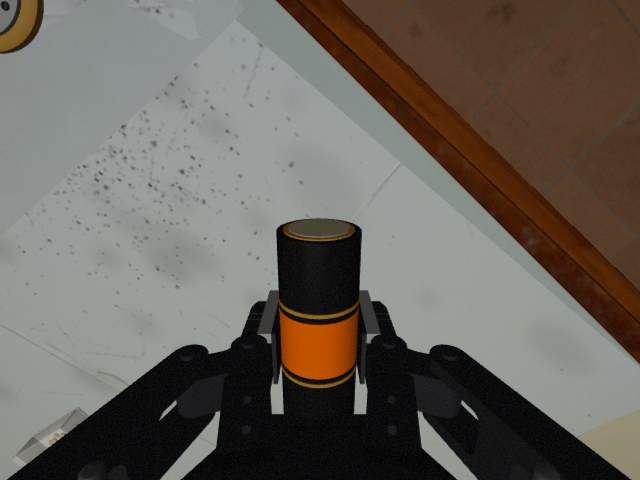

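The barrel is gripped at the orange band, with a gap of 30.8 mm. I'll lift it and carry it to the left nest.

```bash
python3 -m inch '[[0,0,-1,0,0,0,2.4],[0,0,-2.5,0,0,0,2.4],[0,0,-3,0,0,0,2.4],[0,0,-3,0,0,0,2.4],[0,0,-2,0,0,0,2.4]]';  python3 -m inch '[[0,0,0,0,0,0,2.4]]' ;python3 -c "
from h import *
togo([.513,.070,.125]);print(get_state()['wrist_force'])"
```

```text
clock: 9.15
tcp_pos: [0.4854, 0.3774, 0.123]
orientation: [0.001, -0.336, 0.942, 0.0]
wrist_force: [-0.5, 0.5, -0.6]
finger_gap: 0.0307
clock: 9.25
tcp_pos: [0.4867, 0.3783, 0.1242]
orientation: [0.003, -0.336, 0.942, 0.0]
wrist_force: [0.7, 0.1, -1.4]
finger_gap: 0.0307
tool cm [ 17.5  -25.51  -0.15] yaw -140.68 zaxis [ 0.0053  0.0029 -1.    ] j [ 0.53  0.44 -0.04  1.09 -0.   -0.16]
[ 0.73230449  0.1216135  -1.42367157]
```

```bash
python3 -m inch '[[2.48,-3.6,0,0,0,0,2.4],[2.48,-3.6,0,0,0,0,2.4],[2.48,-3.6,0,0,0,0,2.4],[2.48,-3.6,0,0,0,0,2.4],[2.48,-3.6,0,0,0,0,2.4]]';  python3 -m inch '[[0,0,0,0,0,8.36,2.4],[0,0,0,0,0,8.36,2.4],[0,0,0,0,0,8.36,2.4],[0,0,0,0,0,8.36,2.4],[0,0,0,0,0,8.36,2.4]]' ;python3 -m inch '[[0,0,0,0,0,0,2.4],[0,0,0,0,0,0,2.4]]'
python3 - <<'E'
from h import *
togo([.513,.070,.125])
p=cam("wrist");save(p,"w4.png");c=cloud(p);np.savez("w4.npz",pix=p["pixels"],c=c,d=p["depth"],W=p["W"])
t=cam("top");save(t,"t4.png")
E
```

```text
clock: 9.75
tcp_pos: [0.5018, 0.1576, 0.1192]
orientation: [-0.001, -0.337, 0.942, 0.0]
wrist_force: [1.4, -0.1, -1.5]
finger_gap: 0.0307
clock: 10.25
tcp_pos: [0.5019, 0.159, 0.1191]
orientation: [-0.001, 0.025, 1.0, -0.0]
wrist_force: [-0.9, -0.1, -1.8]
finger_gap: 0.0306
clock: 10.45
tcp_pos: [0.5022, 0.1592, 0.1197]
orientation: [-0.001, 0.02, 1.0, -0.0]
wrist_force: [0.4, -0.7, -1.3]
finger_gap: 0.031
tool cm [-1.43 -8.87 -0.53] yaw 177.71 zaxis [-1.9e-03 -4.0e-04 -1.0e+00] j [ 0.15  0.28 -0.28  1.01 -0.    0.19]
```

View pics/w4.png

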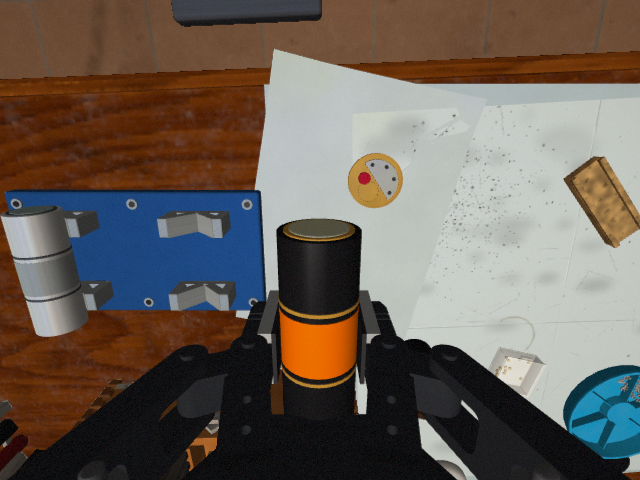

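The view shows the whole fixture, with the left nest cradles at px (194,223) and (203,295) and the silver barrel at (47,270). Next I'll measure the fixture and how the barrel lies in the hand.

Run:
```python
from h import *
d=np.load('w4.npz');c=d['c'];pix=d['pix'].astype(int)
def box(x0,x1,y0,y1,z0,z1): return (d['d']>0)&(c[...,0]>x0)&(c[...,0]<x1)&(c[...,1]>y0)&(c[...,1]<y1)&(c[...,2]>z0)&(c[...,2]<z1)
m=box(.42,.6,-.1,.14,-.01,.025)&(pix[...,2]>pix[...,0]+40); print("plate",m.sum(),rect(c[m][:,:2]),np.median(c[m][:,2]))
m=box(.42,.62,-.08,.02,.045,.08); print("silver",rect(c[m][:,:2]),np.percentile(c[m][:,2],[50,98]))
m=box(.42,.62,.03,.11,.0165,.05); print("cradles",m.sum(),rect(c[m][:,:2]),np.percentile(c[m][:,2],[2,50,98]))
P=c[m]
# V profile: rotate by -2.4deg about assumed centre
for a in(-2.4,):
    a=np.radians(a); ex=np.array([np.cos(a),np.sin(a)]);ey=np.array([-ex[1],ex[0]])
    X=P[:,:2]@ex;Y=P[:,:2]@ey
    print("xrange",X.min(),X.max(), "ymid", (Y.min()+Y.max())/2)
    for s in(X<X.mean(),X>X.mean()):
        y=Y[s];z=P[s][:,2]; xm=(X[s].min()+X[s].max())/2
        b=[(y[(abs(z-h)<.001)]) for h in(.026,.029,.032)]
        top=z>.033; print(xm,"y extents",y.min(),y.max(),"tops",np.round(np.sort(y[top])[::40],4))
    c0=np.array([.513,.07]);print(c0@ex,c0@ey)
# barrel in hand
m=box(.4,.6,.12,.20,.128,.17);P=c[m];print("barrel",m.sum(),rect(P[:,:2]),P[:,2].max())
g=(pix[...,0]>180)&(pix[...,2]<60)&(pix[...,1]<150)&m; print("band",rect(c[g][:,:2]),np.percentile(c[g][:,2],98))
black=box(.38,.62,.11,.21,.135,.2)
# ridge line: top z along x
for x in np.arange(.45,.55,.01):
    s=m&(abs(c[...,0]-x)<.003)
    if s.sum()>10:
        q=c[s]; t=q[:,2]>np.percentile(q[:,2],97)-.002; print(round(x,3),s.sum(),np.round([q[t][:,1].mean(),np.percentile(q[:,2],97),(q[:,1].min()+q[:,1].max())/2],4))
```

```text
plate 17858 (array([512.7,  19.5]), [99.4, 189.5], 87.61) 0.011911560720728492
silver (array([510.8, -28.2]), [32.0, 88.6], 0.07) [0.05592483 0.0593081 ]
cradles 3154 (array([515.4,  69.1]), [45.5, 72.9], -2.33) [0.01720834 0.02892073 0.036326  ]
xrange 0.475591204312371 0.5485228348912428 ymid 0.09064237131355708
0.48296049512431877 y extents 0.06814915918422645 0.11332352300233176 tops [0.0681 0.0702 0.0716 0.0728 0.0742 0.0753 0.0765 0.104  0.1061 0.1075
 0.109  0.1103 0.1118 0.1129]
0.5407803543734487 y extents 0.06788372728453015 0.11340101534258401 tops [0.0683 0.0704 0.0722 0.0736 0.0752 0.0766 0.1041 0.1063 0.1079 0.1097
 0.1114 0.113 ]
0.5096187160796704 0.0914208084699995
barrel 20699 (array([498.3, 163.3]), [72.7, 88.1], 23.53) 0.1699993872318659
band (array([488.1, 158.1]), [26.5, 59.8], -2.18) 0.1563455459386085
0.46 2613 [0.1608 0.1558 0.1611]
0.47 1300 [0.1607 0.1561 0.1606]
0.48 1184 [0.1602 0.1561 0.1603]
0.49 3569 [0.1583 0.1694 0.16  ]
0.5 1930 [0.1927 0.1682 0.1697]
0.51 1246 [0.1612 0.1606 0.1589]
0.52 845 [0.1587 0.156  0.1587]
0.53 806 [0.1582 0.1559 0.158 ]
0.54 49 [0.165  0.1491 0.1578]
```

```bash
python3 -c "
from h import *
togo([.5159,.0692,.075])"
```

```text
tool cm [-1.71 -8.95  4.52] yaw 177.66 zaxis [-1.e-03 -3.e-04 -1.e+00] j [ 0.15  0.28 -0.28  1.01 -0.    0.2 ]
```

```bash
python3 -m inch '[[-0.4,-2.2,0.5,0,0,0,2.4],[-0.4,-2.2,1,0,0,0,2.4],[-0.4,-2.2,1.5,0,0,0,2.4],[-0.5,-2.35,1.5,0,0,0,2.4],[0,0,0,0,0,0,2.4]]'; python3 -m inch '[[0,0,0,0,0,0,2.4],[0,0,0,0,0,0,2.4]]'
python3 - <<'E'
from h import *
togo([.5159,.0692,.075])
p=cam("wrist");save(p,"w5.png");c=cloud(p);np.savez("w5.npz",pix=p["pixels"],c=c,d=p["depth"],W=p["W"])
d=p["depth"];pix=p["pixels"].astype(int)
def box(x0,x1,y0,y1,z0,z1): return (d>0)&(c[...,0]>x0)&(c[...,0]<x1)&(c[...,1]>y0)&(c[...,1]<y1)&(c[...,2]>z0)&(c[...,2]<z1)
m=box(.42,.6,-.1,.14,-.01,.025)&(pix[...,2]>pix[...,0]+40); print("plate",m.sum(),rect(c[m][:,:2]),np.median(c[m][:,2]))
m=box(.4,.6,.04,.10,.08,.12)
for x in np.arange(.45,.57,.005):
    s=m&(abs(c[...,0]-x)<.0025)
    if s.sum()>10:
        q=c[s];print(round(x,3),s.sum(),np.round([np.percentile(q[:,2],97),(q[:,1].min()+q[:,1].max())/2],4))
print(get_state()['wrist_force'])
E
```

```text
clock: 11.05
tcp_pos: [0.515, 0.067, 0.0738]
orientation: [-0.002, 0.022, 1.0, -0.0]
wrist_force: [0.1, 1.2, -0.8]
finger_gap: 0.0305
clock: 11.25
tcp_pos: [0.5163, 0.0698, 0.0762]
orientation: [0.0, 0.021, 1.0, 0.0]
wrist_force: [0.4, 0.8, -0.9]
finger_gap: 0.0308
tool cm [ 0.04 -0.06  0.12] yaw 177.58 zaxis [ 6.e-04  2.e-04 -1.e+00] j [-0.02  0.31 -0.36  0.9   0.    0.02]
plate 20594 (array([512.9,  19. ]), [100.0, 189.7], 87.64) 0.011890009093709311
0.47 1249 [0.1092 0.0703]
0.475 1502 [0.1124 0.0718]
0.48 1118 [0.1125 0.0713]
0.485 1065 [0.1125 0.0713]
0.49 1021 [0.1125 0.0709]
0.495 983 [0.1127 0.0708]
0.5 980 [0.1127 0.0672]
0.505 2570 [0.119  0.0701]
0.51 2214 [0.1151 0.0701]
0.515 1110 [0.1168 0.07  ]
0.52 1075 [0.1169 0.0697]
0.525 1003 [0.115  0.0694]
0.53 772 [0.1131 0.0699]
0.535 728 [0.1125 0.0693]
0.54 705 [0.1126 0.0688]
0.545 666 [0.1125 0.0686]
0.55 207 [0.1115 0.0684]
0.555 26 [0.104 0.068]
[ 0.00738466 -0.58072724 -0.93150541]
```

View pics/w5.png

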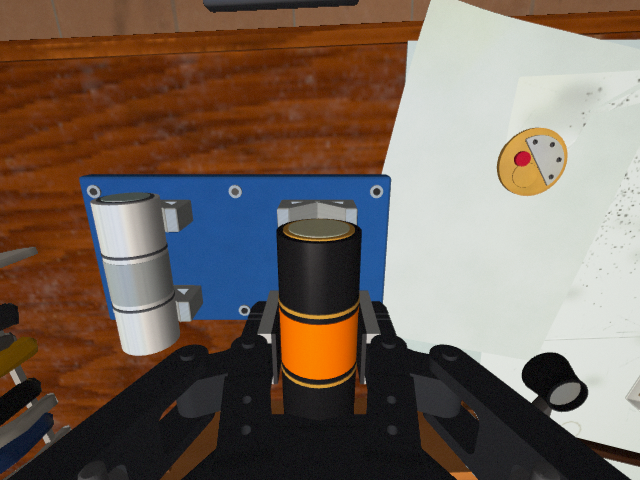

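Barrel axis is at y ≈ 0.070 and the nest at y ≈ 0.069, so I'm shifting −0.8 mm and lowering.

```bash
python3 -m inch '[[0.02,-0.08,1,0,0,0,2.4],[0,0,1.2,0,0,0,2.4],[0,0,1.2,0,0,0,2.4],[0,0,0.8,0,0,0,2.4],[0,0,0.4,0,0,0,2.4]]'; python3 -m inch '[[0,0,0,0,0,0,2.4],[0,0,0,0,0,0,2.4],[0,0,0,0,0,0,2.4]]'; python3 -c "
from h import *
togo([.5159,.069,.0227]);print(get_state()['wrist_force'])"
```

```text
clock: 11.8
tcp_pos: [0.5147, 0.0685, 0.0282]
orientation: [-0.001, 0.022, 1.0, -0.0]
wrist_force: [-0.1, 0.3, -1.3]
finger_gap: 0.0309
clock: 12.1
tcp_pos: [0.5163, 0.0684, 0.0302]
orientation: [0.0, 0.022, 1.0, -0.0]
wrist_force: [0.2, 0.1, -0.9]
finger_gap: 0.0309
tool cm [0.04 0.06 0.75] yaw 177.51 zaxis [ 9.e-04 -1.e-04 -1.e+00] j [-0.02  0.36 -0.42  0.79 -0.    0.02]
[ 0.24962424  0.13775015 -0.89604925]
```

```bash
python3 -m inch '[[0,0.03,0.2,0,0,0,2.4],[0,0,0.2,0,0,0,2.4],[0,0,0.1,0,0,0,2.4],[0,0,0,0,0,0,2.4],[0,0,0,0,0,0,2.4]]'; python3 -m inch '[[0,0,0.05,0,0,0,2.4],[0,0,0,0,0,0,2.4]]'; python3 -m inch '[[0,0,0.05,0,0,0,2.4],[0,0,0,0,0,0,2.4]]'
```

```text
clock: 12.6
tcp_pos: [0.5158, 0.0687, 0.0247]
orientation: [-0.0, 0.022, 1.0, -0.0]
wrist_force: [0.4, 0.3, -1.4]
finger_gap: 0.0312
clock: 12.8
tcp_pos: [0.5158, 0.0687, 0.0242]
orientation: [-0.0, 0.022, 1.0, -0.0]
wrist_force: [0.2, -0.1, -0.1]
finger_gap: 0.0307
clock: 13.0
tcp_pos: [0.5158, 0.0687, 0.0237]
orientation: [-0.0, 0.022, 1.0, -0.0]
wrist_force: [-0.7, 0.1, -0.2]
finger_gap: 0.031
```

```bash
for i in 1; do python3 -m inch '[[0,0,0.05,0,0,0,2.4],[0,0,0,0,0,0,2.4]]'; done; python3 -m inch '[[0,0,0.05,0,0,0,2.4],[0,0,0,0,0,0,2.4]]'
```

```text
clock: 13.2
tcp_pos: [0.5158, 0.0687, 0.0232]
orientation: [-0.0, 0.022, 1.0, -0.0]
wrist_force: [-0.2, 0.6, -0.8]
finger_gap: 0.0309
clock: 13.4
tcp_pos: [0.5159, 0.0688, 0.0228]
orientation: [0.0, 0.022, 1.0, 0.0]
wrist_force: [0.4, 1.0, -1.0]
finger_gap: 0.0309
```

```bash
python3 -m inch '[[0,0,0.03,0,0,0,2.4],[0,0,0,0,0,0,2.4],[0,0,0,0,0,0,2.4]]'; python3 -m inch '[[0,0,0.03,0,0,0,2.4],[0,0,0,0,0,0,2.4],[0,0,0,0,0,0,2.4]]'
```

```text
clock: 13.7
tcp_pos: [0.5159, 0.0688, 0.0227]
orientation: [0.0, 0.022, 1.0, 0.0]
wrist_force: [-0.4, 1.1, 2.0]
finger_gap: 0.0308
clock: 14.0
tcp_pos: [0.5159, 0.0688, 0.0226]
orientation: [0.0, 0.022, 1.0, 0.0]
wrist_force: [-1.3, -0.1, 5.3]
finger_gap: 0.0312
```

```bash
python3 -m inch '[[0,0,0.03,0,0,0,2.4],[0,0,0,0,0,0,2.4],[0,0,0,0,0,0,2.4]]'; python3 -m inch '[[0,0,0.02,0,0,0,2.4],[0,0,0,0,0,0,2.4],[0,0,0,0,0,0,2.4],[0,0,0,0,0,0,2.4]]'
python3 - <<'E'
from h import *
F=[]
for i in range(3):
    p=cam("wrist");s=get_state();F.append(s['wrist_force'])
print(np.round(F,1),s['ft_torque'])
save(p,"w6.png");c=cloud(p);d=p["depth"];pix=p["pixels"].astype(int)
def box(x0,x1,y0,y1,z0,z1): return (d>0)&(c[...,0]>x0)&(c[...,0]<x1)&(c[...,1]>y0)&(c[...,1]<y1)&(c[...,2]>z0)&(c[...,2]<z1)
m=box(.4,.6,.04,.10,.04,.07)
for x in (.48,.485,.49,.495,.545,.55):
    s=m&(abs(c[...,0]-x)<.0025)
    if s.sum()>10:
        q=c[s];print(round(x,3),s.sum(),np.round([np.percentile(q[:,2],97),(q[:,1].min()+q[:,1].max())/2],4))
m=box(.42,.6,-.1,.14,-.01,.025)&(pix[...,2]>pix[...,0]+40); print("plate",rect(c[m][:,:2]))
m=box(.4,.6,.04,.10,.045,.0605);print("barrel",rect(c[m][:,:2]))
t=cam("top");save(t,"t6.png")
E
```

```text
clock: 14.3
tcp_pos: [0.516, 0.0689, 0.0226]
orientation: [0.0, 0.022, 1.0, 0.0]
wrist_force: [-2.3, 0.9, 8.3]
finger_gap: 0.0313
clock: 14.7
tcp_pos: [0.516, 0.0688, 0.0226]
orientation: [0.0, 0.022, 1.0, 0.0]
wrist_force: [-3.2, 0.9, 9.3]
finger_gap: 0.0308
[[-2.9  2.1  9.7]
 [-3.   1.   9.1]
 [-3.   1.7  8.7]] [0.20164277 0.59426389 0.09558742]
0.48 1112 [0.059  0.0704]
0.485 1064 [0.059  0.0704]
0.49 1022 [0.059 0.07 ]
0.495 998 [0.059  0.0699]
0.545 660 [0.0589 0.0676]
0.55 163 [0.0576 0.0674]
plate (array([505.9,  19.3]), [86.3, 190.0], 87.67)
barrel (array([513.2,  68.2]), [55.9, 87.8], -19.36)
```

View pics/w6.png

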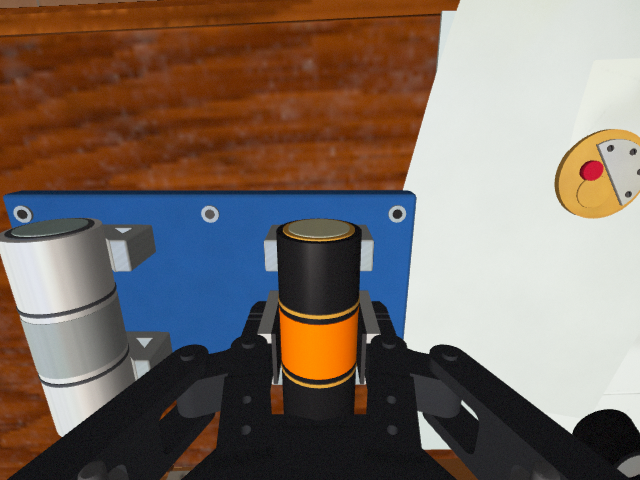

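The barrel top is at z = 0.059, so its axis is at 0.043, exactly seat height. It runs parallel to the nest, and both cradles show evenly on either side of it at px (319,250). The push is about 9 N with little sideways force, so I'm handing in.

```bash
python3 -c "
from h import *
print(get_state()['wrist_force'],get_state()['clock']);workorder.hand_in()"
```

```text
[-3.12204652  1.3308641   9.45089314] 14.9
the job is handed in; nothing more can be done
```

View pics/t6.png

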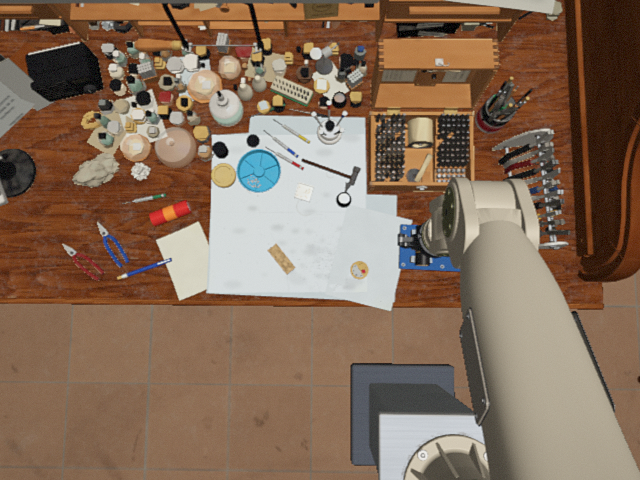

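I lifted the black barrel with the orange band off its cork rest and laid it in the empty left nest. I pressed it down in small steps and handed in at 14.9 s, still gripped and pressed.

**Last checks before handing in:**
- **Seat:** the barrel's axis was about 43 mm above the worktop, which is seat height. It was within about 1 mm sideways of the nest centre as measured from the wrist camera. It lay within about 0.2° of the nest direction.
- **Push:** the wrist read about 9.4 N, with 1.3 N sideways and −3.1 N along the nest. I estimate 6 to 8 N on each wall from this; the wall forces cannot be measured directly.
- **Neighbours:** the loupe, clear box and movement stood at the same pixels as at the start in the final top view. The arm hid the silver barrel there, but the wrist picture showed it still in the right nest. I did not measure its final position.

**Disagreements:**
- The overall outline fits of the barrel and plate in the final picture were spoiled by the fingers and the picture edge, so I used the barrel's ridge line instead.
- The top and wrist cameras differed by about 2 mm on where the nest was, and I went by the wrist camera.

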